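# Clear away after a hardness test

## Task

The test is finished: drop the tested specimen, the puck standing on top of the large reference block, into the open parts bin. Put the large reference block away flat in the drawer of the small bench cabinet, setting it down rather than dropping it, and leave the drawer slid fully shut. Leave the small reference block and the other specimen where they are.

Things in the scene. Friction and masses are not known exactly. Their poses are not given: they have to be found in the camera images.
- cab_drawer0 (a joint): How far the single drawer of the low grey cabinet is pulled out (m): 0 fully shut, 0.125 fully out; it slides toward the cabinet's front, and starts shut or slightly ajar. It runs lightly (about 1 N) and stays where it is left.
- cab: Low grey cabinet with one aluminium-fronted drawer, fixed to the bench: 190 deep (x) x 190 wide (y) x 75 mm high. Origin: centre of its underside; front faces its own -x, z up; the drawer slides out along own -x. The carcass with its 12 mm top covers own x -80 to +95 mm; the 15 mm thick drawer front stands before it (outer face at x = -95 mm when shut), 14 to 62 mm above the bench.
- cab_drawer0_handle (a point): Middle of the drawer's steel bar handle, moving with the drawer; axes as the cabinet's. Round bar, 11 mm thick, 105 mm long along y, 41 mm above the bench, centre line 35 mm in front of the drawer front, on two posts at y = +-40 mm: a finger fits behind it from above.
- drawer_floor (a point): Centre of the drawer's inner floor (its top face, 22 mm above the bench), moving with the drawer; axes as the cabinet's (-x toward the handle). Inside 145 (x) x 148 (y) mm; walls 31 mm, drawer front 40 mm above the floor. Lies 128 mm behind the handle. Fully out, the floor from x = -72 to +45 mm is open above; the rest is under the cabinet's top.
- bin: Open moulded plastic parts bin, fixed to the bench, 145 (x) x 101 (y) x 68 mm high, inside about 132 x 86 mm, walls 4 mm, inner floor 2 mm above the bench. Origin: centre of its underside, z up. It stands on either side of the drawer.
- block: Large reference hardness block: plain steel-grey disc, 52 mm diameter, 12 mm thick, 0.2 kg, lying flat on the bench on either side of the drawer. Origin: centre of its underside, z up.
- specimen: Tested specimen: dark resin puck, 30 mm diameter, 18 mm high, 22 g, standing on top of the large reference block (so its underside is 12 mm above the bench). Origin: centre of its underside, z up.
- small_block: Bystander: small reference block, grey disc, 40 mm diameter, 12 mm thick, with nothing on it. Origin: centre of its underside.
- other_specimen: Bystander: another dark resin puck, 30 mm diameter, 18 mm high, standing directly on the bench. Origin: centre of its underside.
There are look-alikes about, which are no part of the job. What is shaped like the specimen but blue or purple is not meant.

How it is judged:
By the outcome, as a careful person would: the job done as asked, in the order asked, and still so for the second after the job is handed in, with the robot touching nothing.
It also fails if it takes over 72 s, if anything falls off the work surface, if the arm or the gripper's body presses on something with over 40 N, if the wrist force passes 120 N, or if a joint passes its speed limit or range.

## Robot

A 6-joint arm with a two-finger parallel gripper is mounted at the origin on a cart in front of the work surface, level with it; the furniture and walls round the work are solid. World frame = base frame: x ahead of the robot, y to its left, z up, the work surface at z = 0. Lengths are in mm, angles in rad, forces in N, time in s.
With the tool pointing down it reaches from about 300 to 775 mm from the base axis. Payload 14.6 kg.
Tool frame: the origin (TCP) lies midway between the tips of the shut fingers; the grasp point (between the pads) lies 19 mm behind it (manip.grasp_offset is the distance from the TCP to the grasp point, in mm); z points along the fingers, y is the line along which they close (so a half turn about z gives the same grasp; the last joint's range is limited). The gripper opens to 94 mm and grips with 3 to 60 N. Pads are 16 mm wide; open, the fingers measure 119 mm over their backs; the gripper's body (75 mm by 177 mm) begins 78 mm behind the grasp point.
Start: joints at [-1.229, 0.3, 1.521, -0, 1.321, -0.067], TCP at [218.622, -504.672, 205.446] pointing down, gripper open.
Joint ranges: [-3.03, 3.03], [-0.79, 2.21], [0.23, 2.52], [-1.04, 4.18], [0, 3.07], [-2.55, 2.55]. Speed limits (rad/s): [2.22, 2.22, 2.57, 3.14, 3.14, 3.14].

## Interface

Orientations are given as [roll, pitch, yaw] about the fixed x, y, z axes, in that order (R = Rz(yaw) Ry(pitch) Rx(roll)).
In Python, from cell import manip, viewer gives the robot as it stands. The module is installed in compiled form; this text tells all that it offers.
- The arm moves only by the tool move_arm, never from a script. Its argument "moves" is a list of rows, each a list of 4 numbers: the shift along the tool's x, y, z in m, then the turn about the tool's z in rad. A call has 1 to 12 rows; each row is the pose to reach, as a shift and turn from the pose commanded when the call began, along the tool's axes at that moment; what a row does not reach only later rows make up. A row lasts 1/10 s, in which the tool goes at most 50 mm and 8.59 degrees, less where a joint would pass 70% of its speed; a pose out of reach is approached as far as the arm can. A call with a gripper value outside its range is refused whole. "jaw" is the finger opening in m, from 0 to 0.094, set as the call begins (left out, the last holds). The fingers move at their own pace and stop on an object; "squeeze" is the grip in N (left out, the last holds). Time passes only in rows, so rows that repeat a pose let the fingers close. It gives the time, the measured TCP pose, the force, the opening and the grip force at its end, in the units of the state.
- manip.read_state(): the state, without advancing time (a new reading comes with each control period).
- viewer.camera(name): name is "side" or "top" or "wrist"; returns a dict with "frame" (384x512x3 uint8, blue, green, red), "z_map" (384x512 float32, mm along the optical axis (not along the pixel's ray), 0 where there is no reading), "fx", "fy", "cx", "cy" (pixels), "D" ([k1, k2, p1, p2, k3] as OpenCV has them; the pictures are not rectified), "origin" and "orientation" of the camera in the world. Camera axes: x right, y down, z forward; pixel columns grow to the right and rows downward; lengths in mm; the calibration is good to about 2 mm. A picture is of the moment at which its call begins.
- manip.sign_off(): hands the job in; it is judged then, once.
The state is a dict: "clock": time; "joints": joint angles; "qd": joint speeds; "effort": joint torques, N m; "eef_pos": TCP position; "eef_rot": TCP orientation; "wrist_force": force on the tool from outside, world axes, zero at the start; "moment": the same for the moment, N m; "finger_gap": finger opening in mm; "finger_force": force on a finger pad.
Only numpy, scipy, OpenCV 4.12 (cv2) and the standard library are available. Lean on these libraries where they do the work, as an engineer would, in place of code of your own. Each camera call takes 0.05 s, during which the arm holds its last target. There are 200 camera calls.

## Working session

There is one attempt and no reset: what is moved stays moved. The work goes in short steps, Python scripts to look and compute and a tool call to move; the robot and the scene stay as the last step left them, time stands still between calls to the robot, and variables do not carry over. Pictures are saved under pics/ and viewed, at most 10 in all, crops included, and the job is handed in when it is done.

Besides the shell and the picture viewer there is one more tool, called by a JSON object that holds its "method" and its "body", one argument or row to a line. move_arm: Moves the arm, as the interface text tells. Its arguments: {"type":"object","properties":{"moves":{"type":"array"},"jaw":{"type":"number"},"squeeze":{"type":"number"}},"required":["moves"]}

```bash
mkdir -p pics; cat > h.py <<'E'
import numpy as np, cv2
from scipy.spatial.transform import Rotation as R
from cell import manip, viewer
def Rm(o):
    o=np.array(o,float)
    return o if o.shape==(3,3) else R.from_euler('xyz',o).as_matrix()
def K(c): return np.array([[c['fx'],0,c['cx']],[0,c['fy'],c['cy']],[0,0,1.]])
def onplane(c,px,z):
    px=np.array(px,float).reshape(-1,1,2)
    u=cv2.undistortPoints(px,K(c),np.array(c['D'],float)).reshape(-1,2)
    d=np.c_[u,np.ones(len(u))]@Rm(c['orientation']).T
    o=np.array(c['origin'],float)
    return o+d*((z-o[2])/d[:,2])[:,None]
def cloud(c):
    h,w=c['z_map'].shape
    g=np.stack(np.meshgrid(np.arange(w),np.arange(h)),-1).reshape(-1,1,2).astype(float)
    u=cv2.undistortPoints(g,K(c),np.array(c['D'],float)).reshape(-1,2)
    p=np.c_[u,np.ones(len(u))]*c['z_map'].reshape(-1,1)
    return (p@Rm(c['orientation']).T+np.array(c['origin'])).reshape(h,w,3)
E
python3 - <<'E'
from h import *
t=viewer.camera('top');s=viewer.camera('side')
for c in(t,s): print(c['origin'],c['orientation'],c['fx'],c['D'])
cv2.imwrite('pics/top.png',t['frame']);cv2.imwrite('pics/side.png',s['frame'])
print(manip.read_state(),manip.grasp_offset)
E
```

```text
[382.74074308   6.06794953 958.15284527] [-2.91775353 -0.00663869 -1.66517734] 408.5772355954424 [-0.01157277  0.          0.          0.          0.        ]
[ 484.58155258 -960.78416028  539.62209409] [-2.01921652  0.02314011 -0.09556529] 377.1051341064964 [0.02618733 0.         0.         0.         0.        ]
{'clock': 0.1, 'joints': array([-1.22858760e+00,  3.00397763e-01,  1.52150333e+00, -2.06278081e-05,
        1.32071636e+00, -6.65789159e-02]), 'qd': array([ 0.00070731, -0.00025028, -0.0016062 , -0.00062403, -0.00104774,
       -0.00068812]), 'effort': array([ 1.60557080e-03, -5.32649982e+01, -3.53286660e+01,  7.09466077e-02,
        2.35075015e-02, -6.89853550e-05]), 'eef_pos': array([ 218.54769429, -504.45960567,  204.95945318]), 'eef_rot': array([-3.14056880e+00, -4.82427065e-05,  4.08792735e-01]), 'wrist_force': array([-0.04772968, -0.59782572,  1.01133659]), 'moment': array([ 0.07006091,  0.00129484, -0.00644477]), 'finger_force': 0.0, 'finger_gap': 94.01486372033673} 18.8
```

View pics/top.png

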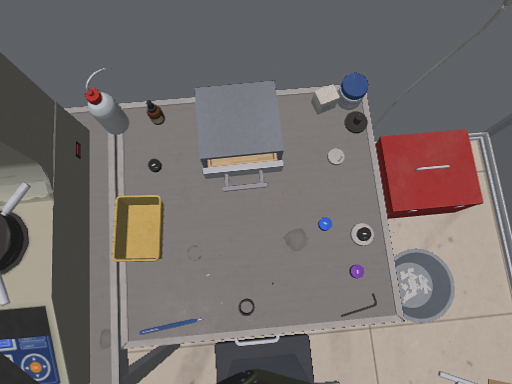

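View pics/side.png

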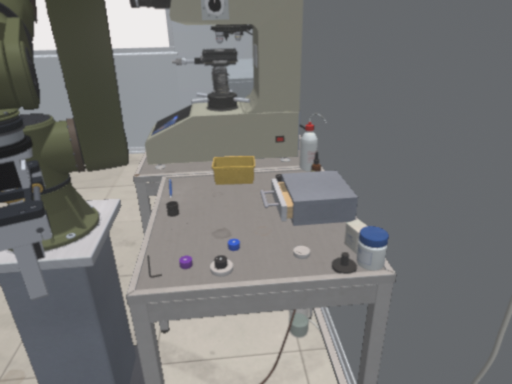

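The top view shows the cabinet (240,125) with its drawer slightly ajar and the handle at (245,186). The bin is at (138,228).
Things that could be taken for the specimen (top view):
- dark puck on a light disc (362,234)
- dark puck on the bench (155,165), the other specimen
- black ring or cup (247,307)
- black knob base (356,122)
- blue (325,224) and purple (357,271) pucks

The disc at (336,156) is the small block. I choose (362,234) and will check it in a close crop.

```bash
python3 - <<'E'
from h import *
t=viewer.camera('top');s=viewer.camera('side')
a=cv2.resize(t['frame'][205:265,325:405],(400,300),interpolation=cv2.INTER_CUBIC)
b=cv2.resize(s['frame'][240:285,190:250],(400,300),interpolation=cv2.INTER_CUBIC)
cv2.imwrite('pics/crop.png',np.hstack([a,b]))
P=cloud(t);f=t['frame'].astype(int)
def blob(m,box):
    x0,y0,x1,y1=box; k=np.zeros(m.shape,np.uint8);k[y0:y1,x0:x1]=m[y0:y1,x0:x1]
    cs,_=cv2.findContours(k,cv2.RETR_EXTERNAL,cv2.CHAIN_APPROX_NONE)
    return max(cs,key=cv2.contourArea)
g=f.sum(2)
# disc (light+dark inside): external contour of light
def circ(c,con,z,n):
    p=onplane(c,con,z)[:,:2].astype(np.float32)
    (x,y),r=cv2.minEnclosingCircle(p); M=cv2.fitEllipse(p); print(n,np.round([x,y,r],1),np.round(M[0],1),np.round(M[1],1))
circ(t,blob(g>450,(345,218,380,250)),12,'block')
circ(t,blob(g<150,(350,224,374,244)),30,'spec')
circ(t,blob(g>450,(325,145,348,168)),12,'small')
circ(t,blob(g<150,(145,155,165,175)),18,'other')
m=(P[...,2]>18)&(np.abs(f[...,2]-f[...,0])>60); con=blob(m,(105,185,170,270))
pts=onplane(t,con,68)[:,:2].astype(np.float32); print('bin',cv2.minAreaRect(pts),pts.min(0),pts.max(0))
# cabinet top
m=(P[...,2]>68)&(P[...,2]<82); con=blob(m,(185,75,295,200)); print('cab',cv2.minAreaRect(onplane(t,con,75)[:,:2].astype(np.float32)))
q=P[180:192,224:268]; m=(q[...,2]>30)&(q[...,2]<60); q=q[m];print('handle z',np.median(q[:,2]),len(q))
L=cv2.minAreaRect(q[:,:2].astype(np.float32));print(L)
print(P[230:238,205:212,2].mean())
E
```

```text
block [ 466.6 -254.3   25.5] [ 466.7 -254.2] [49.  49.2]
spec [ 465.4 -252.2   15.4] [ 464.7 -252.5] [26.4 30.3]
small [ 660.1 -218.7   19.8] [ 660.2 -218.5] [37.  37.2]
other [675.4 217.7  16.4] [675.3 217.6] [25.3 31.8]
bin ((522.037109375, 250.32362365722656), (100.29850769042969, 144.4173583984375), 85.73339080810547) [447.51428 197.1044 ] [595.6163  303.43607]
cab ((751.0022583007812, 10.132339477539062), (178.3199920654297, 190.19686889648438), 0.6818804740905762)
handle z 45.66785238005548 239
((599.7443237304688, 5.403354644775391), (98.65068054199219, 24.80478286743164), 84.673828125)
-0.2653328150477096
```

View pics/crop.png

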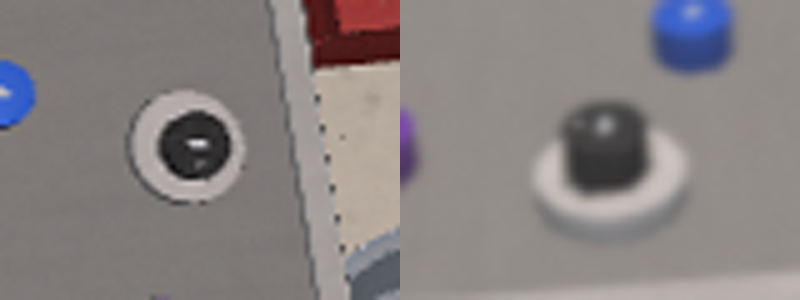

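The crop confirms it: a dark puck standing off-centre on the light steel disc at (362,234), with the blue and purple pucks elsewhere. Next I measure the cabinet and bin axes and work out the first move.

```bash
cat >> h.py <<'E'
def to(x,y,z,yaw,s=None):
    s=s or manip.read_state(); Rt=Rm(s['eef_rot']); d=Rt.T@(np.array([x,y,z])-s['eef_pos'])
    # nominal tool-down frame
    y0=np.arctan2(Rt[1,0],Rt[0,0]); t=-((yaw-y0+np.pi)%(2*np.pi)-np.pi)
    print('shift',np.round(d/1000,4),'turn',round(t,3),'yaw',round(y0,4),'pos',np.round(s['eef_pos'],1),'F',np.round(s['wrist_force'],1))
E
python3 - <<'E'
from h import *
t=viewer.camera('top');s=viewer.camera('side')
P=cloud(t);f=t['frame'].astype(int)
def line(pts,n):
    vx,vy,x,y=cv2.fitLine(pts.astype(np.float32),cv2.DIST_HUBER,0,.01,.01).ravel(); print(n,np.degrees(np.arctan2(vy,vx)),x,y,len(pts))
m=(P[...,2]>70)&(P[...,2]<80);m[:75]=0;m[200:]=0;m[:,:185]=0;m[:,295:]=0
cs,_=cv2.findContours(m.astype(np.uint8),cv2.RETR_EXTERNAL,cv2.CHAIN_APPROX_NONE);c=max(cs,key=cv2.contourArea)
q=onplane(t,c,75)[:,:2];cx=q.mean(0)
fr=q[(q[:,0]<690)&(abs(q[:,1]-10)<75)];line(fr,'front')
for sg in(1,-1):
    e=q[(sg*(q[:,1]-10)>75)&(abs(q[:,0]-755)<60)];line(e,'side%d'%sg)
bk=q[(q[:,0]>810)&(abs(q[:,1]-10)<75)];line(bk,'back')
# handle pixels columns, brightest dark/light vs bg by depth
hp=[]
for u in range(226,266):
    z=P[178:194,u,2]; k=np.where((z>36)&(z<52))[0]
    if len(k) and len(k)<8: hp.append((u,178+k.mean()))
h=onplane(t,hp,41);line(h[:,:2],'handle');print(h[:,:2].min(0),h[:,:2].max(0))
# drawer front top edge
m=(P[...,2]>54)&(P[...,2]<66);ys,xs=np.where(m[150:180,195:290]);e=onplane(t,np.c_[xs+195,ys+150],62);line(e[:,:2],'dfront');print(e[:,:2].min(0),e[:,:2].max(0))
to(465,-252.5,70,0)
E
```

```text
front -89.10557 664.40717 10.9149 66
side1 0.4785014 762.94464 104.25714 49
side-1 0.66441035 754.5936 -83.78499 49
back -89.27757 838.92004 9.478129 64
handle -89.26558 597.48474 6.4108977 33
[596.38643992 -39.36538567] [598.54473484  43.9786444 ]
dfront -89.37981 639.9132 8.209675 647
[628.59601312 -84.79757351] [667.5411336  103.85904111]
shift [ 0.3263 -0.1333  0.1353] turn 0.409 yaw 0.4088 pos [ 218.6 -504.6  205.3] F [0.4 0.3 0. ]
```

{"method": "move_arm", "body": {
  "moves": [
    [0.326,-0.133,0.135,0.409],
    [0.326,-0.133,0.135,0.409],
    [0.326,-0.133,0.135,0.409],
    [0.326,-0.133,0.135,0.409],
    [0.326,-0.133,0.135,0.409],
    [0.326,-0.133,0.135,0.409],
    [0.326,-0.133,0.135,0.409],
    [0.326,-0.133,0.135,0.409],
    [0.326,-0.133,0.135,0.409],
    [0.326,-0.133,0.135,0.409],
    [0.326,-0.133,0.135,0.409],
    [0.326,-0.133,0.135,0.409]
  ],
  "jaw": 0.056,
  "squeeze": 10
}}

```text
clock: 1.5
eef_pos: [464.5, -254.0, 71.0]
eef_rot: [3.141, -0.001, -0.002]
wrist_force: [-1.1, 0.1, 0.2]
finger_gap: 55.8
finger_force: 0.0
```

```bash
python3 - <<'E'
from h import *
w=viewer.camera('wrist');cv2.imwrite('pics/w1.png',w['frame'])
print(w['origin'],manip.read_state()['clock']);to(465,-252.5,15,0)
E
```

```text
[ 547.6944321  -254.37226731  250.08147497] 1.55
shift [ 0.0005 -0.0015  0.0559] turn -0.002 yaw -0.0017 pos [ 464.5 -253.9   70.9] F [ 0.2 -0.2 -0.3]
```

View pics/w1.png

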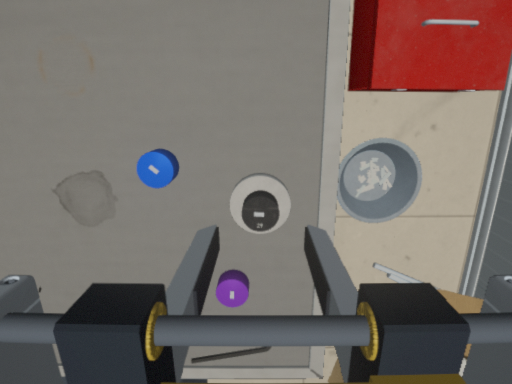

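The wrist view shows the dark puck at (260,208) on the disc, centred between the fingers. I go down, grip and lift.

{"method": "move_arm", "body": {
  "moves": [
    [0.0005,-0.001,0.03,0],
    [0.0005,-0.001,0.055,0],
    [0.0005,-0.001,0.055,0],
    [0.0005,-0.001,0.055,0]
  ]
}}

```text
clock: 1.95
eef_pos: [465.4, -252.5, 16.2]
eef_rot: [3.142, -0.0, -0.001]
wrist_force: [0.4, 0.6, 1.0]
finger_gap: 55.7
finger_force: 0.0
```

{"method": "move_arm", "body": {
  "moves": [
    [0,0,0,0],
    [0,0,0,0],
    [0,0,0,0],
    [0,0,0,0],
    [0,0,0,0],
    [0,0,0,0]
  ],
  "jaw": 0.015,
  "squeeze": 10
}}

```text
clock: 2.55
eef_pos: [465.7, -252.2, 16.0]
eef_rot: [3.141, -0.001, -0.0]
wrist_force: [-1.2, 0.3, 6.8]
finger_gap: 29.8
finger_force: 10.0
```

{"method": "move_arm", "body": {
  "moves": [
    [0,0,-0.02,0],
    [0,0,-0.06,0],
    [0,0,-0.11,0],
    [0,0,-0.12,0],
    [0,0,-0.12,0]
  ]
}}

```text
clock: 3.05
eef_pos: [466.0, -252.4, 137.0]
eef_rot: [3.14, -0.003, -0.0]
wrist_force: [-0.1, 0.0, -1.4]
finger_gap: 29.4
finger_force: 10.0
```

```bash
python3 - <<'E'
from h import *
w=viewer.camera('wrist');cv2.imwrite('pics/w2.png',w['frame'])
t=viewer.camera('top');f=t['frame'].astype(int);g=f.sum(2)
m=np.zeros(g.shape,np.uint8);m[215:255,342:385]=g[215:255,342:385]>450
print(m.sum());to(522,250,135,0);to(522,250,45,0)
E
```

```text
42
shift [ 0.057  -0.5017 -0.0006] turn -0.0 yaw -0.0002 pos [ 464.9 -251.7  134. ] F [-0.1  0.5 -0.9]
shift [ 0.0572 -0.5016  0.0894] turn -0.0 yaw -0.0002 pos [ 464.9 -251.7  134. ] F [-0.1  0.5 -0.9]
```

View pics/w2.png

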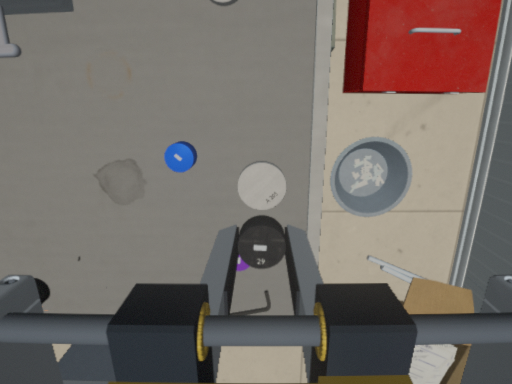

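The puck, marked 29, is held at (262,242), and the block stays on the bench at (262,186). Now over to the bin.

{"method": "move_arm", "body": {
  "moves": [
    [0.057,-0.5,0,0],
    [0.057,-0.5,0,0],
    [0.057,-0.5,0,0],
    [0.057,-0.5,0,0],
    [0.057,-0.5,0,0],
    [0.057,-0.5,0,0],
    [0.057,-0.5,0,0],
    [0.057,-0.5,0,0],
    [0.057,-0.5,0,0],
    [0.057,-0.5,0,0],
    [0.057,-0.5,0,0],
    [0.057,-0.5,0,0]
  ]
}}

```text
clock: 4.35
eef_pos: [521.5, 248.5, 133.1]
eef_rot: [3.14, 0.003, 0.002]
wrist_force: [-0.8, -0.5, -0.2]
finger_gap: 29.7
finger_force: 10.0
```

```bash
python3 - <<'E'
from h import *
to(522,250,45,0)
E
```

```text
shift [ 0.0008 -0.0016  0.0881] turn 0.002 yaw 0.0018 pos [521.5 248.5 133.1] F [-0.8 -0.5 -0.2]
```

{"method": "move_arm", "body": {
  "moves": [
    [0.001,-0.0015,0.045,0],
    [0.001,-0.0015,0.085,0],
    [0.001,-0.0015,0.085,0],
    [0.001,-0.0015,0.085,0]
  ]
}}

```text
clock: 4.75
eef_pos: [523.6, 248.3, 50.8]
eef_rot: [3.141, 0.001, -0.002]
wrist_force: [-0.7, -1.0, 1.0]
finger_gap: 29.8
finger_force: 10.0
```

{"method": "move_arm", "body": {
  "moves": [
    [0,0,0,0],
    [0,0,0,0],
    [0,0,0,0],
    [0,0,-0.04,0],
    [0,0,-0.08,0],
    [0,0,-0.11,0],
    [0,0,-0.11,0]
  ],
  "jaw": 0.045
}}

```text
clock: 5.45
eef_pos: [525.1, 250.2, 165.7]
eef_rot: [-3.139, -0.008, -0.0]
wrist_force: [0.3, -0.7, 0.1]
finger_gap: 44.9
finger_force: 0.0
```

```bash
python3 - <<'E'
from h import *
w=viewer.camera('wrist');P=cloud(w);g=w['frame'].astype(int).sum(2)
m=(g<170)&(abs(P[...,0]-522)<66)&(abs(P[...,1]-250)<43)&(P[...,2]<50)&(P[...,2]>0)
q=P[m];print(m.sum(),np.median(q,0) if len(q) else '')
cv2.imwrite('pics/w3.png',w['frame'])
# above the handle, back side (between bar and front): finger pocket
to(597.5+14,6.4,160,0.012);to(611,6.4,45,0.012);print(manip.read_state()['joints'])
E
```

```text
32 [539.10690151 249.4425112   14.75086643]
shift [0.0873 0.2434 0.0028] turn -0.012 yaw -0.0001 pos [524.2 249.8 162.9] F [-0.4 -0.3 -0.5]
shift [0.0863 0.2436 0.1178] turn -0.012 yaw -0.0001 pos [524.2 249.8 162.9] F [-0.4 -0.3 -0.5]
[3.81569154e-01 4.01567868e-01 1.48567518e+00 4.75060786e-05
 1.24988890e+00 1.95249296e+00]
```

View pics/w3.png

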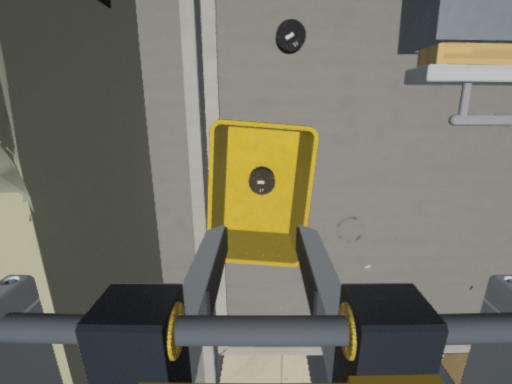

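The specimen lies in the bin at (262,180), with the other specimen at (291,36) untouched. Next I turn the gripper so it can grip the handle bar.

{"method": "move_arm", "body": {
  "moves": [
    [0.073,0.2435,0.03,-1.583],
    [0.073,0.2435,0.03,-1.583],
    [0.073,0.2435,0.03,-1.583],
    [0.073,0.2435,0.03,-1.583],
    [0.073,0.2435,0.03,-1.583],
    [0.073,0.2435,0.03,-1.583],
    [0.073,0.2435,0.03,-1.583],
    [0.073,0.2435,0.03,-1.583],
    [0.073,0.2435,0.03,-1.583],
    [0.073,0.2435,0.03,-1.583],
    [0.073,0.2435,0.03,-1.583],
    [0.073,0.2435,0.03,-1.583]
  ],
  "jaw": 0.03
}}

```text
clock: 6.7
eef_pos: [595.9, 6.0, 129.4]
eef_rot: [-3.14, -0.0, 1.585]
wrist_force: [0.2, 0.6, 0.2]
finger_gap: 30.1
finger_force: 0.0
```

```bash
python3 - <<'E'
from h import *
s=viewer.camera('side');w=viewer.camera('wrist');P=cloud(w)
print(w['origin']);cv2.imwrite('pics/w4.png',w['frame'])
m=(P[...,2]>36)&(P[...,2]<52)&(abs(P[...,1]-7)<36)&(abs(P[...,0]-597)<16);q=P[m]
print(len(q),q.min(0),q.max(0),np.median(q,0)) if len(q) else print(0)
to(597.5,6.4,24,np.pi/2+.012)
E
```

```text
[594.22235853  90.21813391 308.60081568]
905 [590.28832039 -28.97373535  40.58493248] [612.84057984  42.94094452  48.552297  ] [595.84479225   7.40715     45.9026646 ]
shift [0.0004 0.0015 0.1057] turn -0.004 yaw 1.5789 pos [596.1   5.9 129.7] F [ 0.4 -0.3 -0.8]
```

{"method": "move_arm", "body": {
  "moves": [
    [0,0.0005,0.04,0],
    [0,0.0005,0.075,0],
    [0,0.0005,0.1,0],
    [0,0.0005,0.105,0],
    [0,0.0005,0.105,0]
  ]
}}

```text
clock: 7.3
eef_pos: [596.8, 6.0, 25.2]
eef_rot: [-3.141, -0.0, 1.581]
wrist_force: [0.2, 0.2, 0.8]
finger_gap: 30.3
finger_force: 0.0
```

{"method": "move_arm", "body": {
  "moves": [
    [0,0,0,0],
    [0,0,0,0],
    [0,0,0,0],
    [0,0,0,0],
    [0,0,0,0]
  ],
  "jaw": 0.004,
  "squeeze": 15
}}

```text
clock: 7.8
eef_pos: [597.5, 5.9, 26.6]
eef_rot: [3.14, 0.0, 1.583]
wrist_force: [-1.4, 0.4, 7.1]
finger_gap: 10.4
finger_force: 15.0
```

```bash
python3 - <<'E'
from h import *
to(490,5.1,24,np.pi/2+.012)
E
```

```text
shift [ 0.0005 -0.1075  0.0024] turn -0.0 yaw 1.5827 pos [597.5   5.9  26.6] F [-1.4  0.4  7.1]
```

{"method": "move_arm", "body": {
  "moves": [
    [0,-0.015,0,0],
    [0,-0.035,0,0],
    [0,-0.055,0,0],
    [0,-0.075,0,0],
    [0,-0.09,0,0],
    [0,-0.1,0,0],
    [0,-0.106,0,0],
    [0,-0.106,0,0]
  ]
}}

```text
clock: 8.6
eef_pos: [491.1, 4.7, 26.6]
eef_rot: [3.14, 0.0, 1.583]
wrist_force: [-1.3, 0.8, 6.6]
finger_gap: 10.8
finger_force: 15.0
```

{"method": "move_arm", "body": {
  "moves": [
    [0,0,0,0],
    [0,0,0,0],
    [0,0,0,0]
  ],
  "jaw": 0.034
}}

```text
clock: 8.9
eef_pos: [491.0, 4.7, 25.4]
eef_rot: [-3.142, -0.0, 1.583]
wrist_force: [0.3, -1.1, 0.2]
finger_gap: 31.0
finger_force: 0.0
```

{"method": "move_arm", "body": {
  "moves": [
    [0,0,-0.03,0],
    [0,0,-0.075,0],
    [0,0,-0.12,0],
    [0,0,-0.12,0]
  ]
}}

```text
clock: 9.3
eef_pos: [493.3, 4.6, 150.9]
eef_rot: [3.133, 0.001, 1.583]
wrist_force: [0.4, 0.1, -0.8]
finger_gap: 34.1
finger_force: 0.0
```

```bash
python3 - <<'E'
from h import *
to(466.6,-254.3,110,0)
E
```

```text
shift [-0.2585 -0.0302  0.0408] turn 1.583 yaw 1.5829 pos [493.3   4.6 150.9] F [ 0.4  0.1 -0.8]
```

{"method": "move_arm", "body": {
  "moves": [
    [-0.2585,-0.028,0.04,1.583],
    [-0.2585,-0.028,0.04,1.583],
    [-0.2585,-0.028,0.04,1.583],
    [-0.2585,-0.028,0.04,1.583],
    [-0.2585,-0.028,0.04,1.583],
    [-0.2585,-0.028,0.04,1.583],
    [-0.2585,-0.028,0.04,1.583],
    [-0.2585,-0.028,0.04,1.583],
    [-0.2585,-0.028,0.04,1.583],
    [-0.2585,-0.028,0.04,1.583],
    [-0.2585,-0.028,0.04,1.583],
    [-0.2585,-0.028,0.04,1.583]
  ],
  "jaw": 0.074
}}

```text
clock: 10.5
eef_pos: [465.8, -254.0, 104.7]
eef_rot: [-3.141, 0.001, -0.001]
wrist_force: [0.1, -0.3, 0.4]
finger_gap: 73.8
finger_force: 0.0
```

```bash
python3 - <<'E'
from h import *
w=viewer.camera('wrist');g=w['frame'].astype(int).sum(2)
m=np.zeros(g.shape,np.uint8);m[130:270,190:330]=g[130:270,190:330]>480
cs,_=cv2.findContours(m,cv2.RETR_EXTERNAL,cv2.CHAIN_APPROX_NONE);c=max(cs,key=cv2.contourArea)
p=onplane(w,c,12)[:,:2].astype(np.float32);print(cv2.boundingRect(c),cv2.minEnclosingCircle(p),cv2.fitEllipse(p))
to(466.6,-254.3,3,0)
E
```

```text
(235, 170, 51, 49) ((465.5683288574219, -252.8482208251953), 24.549560546875) ((466.9264221191406, -251.19668579101562), (40.171485900878906, 45.112571716308594), 80.40567016601562)
shift [0.0008 0.0003 0.1018] turn 0.002 yaw 0.0017 pos [ 465.9 -254.1  104.8] F [-0.6 -0.   0.2]
```

{"method": "move_arm", "body": {
  "moves": [
    [0.0005,0,0.045,0],
    [0.0005,0,0.08,0],
    [0.0005,0,0.095,0],
    [0.0005,0,0.101,0],
    [0.0005,0,0.101,0],
    [0.0005,0,0.101,0]
  ]
}}

```text
clock: 11.15
eef_pos: [467.0, -254.5, 5.4]
eef_rot: [3.141, -0.001, 0.001]
wrist_force: [-0.2, 0.2, -0.1]
finger_gap: 74.2
finger_force: 0.0
```

{"method": "move_arm", "body": {
  "moves": [
    [0,0,0,0],
    [0,0,0,0],
    [0,0,0,0],
    [0,0,0,0],
    [0,0,0,0]
  ],
  "jaw": 0.035,
  "squeeze": 25
}}

```text
clock: 11.65
eef_pos: [466.7, -254.2, 4.9]
eef_rot: [3.141, -0.0, -0.0]
wrist_force: [-0.2, 1.2, 5.4]
finger_gap: 51.5
finger_force: 25.0
```

{"method": "move_arm", "body": {
  "moves": [
    [0,0,-0.01,0],
    [0,0,-0.04,0],
    [0,0,-0.08,0],
    [0,0,-0.12,0],
    [0,0,-0.12,0],
    [0,0,-0.12,0]
  ]
}}

```text
clock: 12.25
eef_pos: [466.5, -254.2, 124.9]
eef_rot: [3.141, -0.001, -0.0]
wrist_force: [-1.4, -0.4, -1.7]
finger_gap: 51.0
finger_force: 25.0
```

```bash
python3 - <<'E'
from h import *
t=viewer.camera('top');w=viewer.camera('wrist');cv2.imwrite('pics/w5.png',np.vstack([w['frame'][:300],t['frame'][60:320]]))
P=cloud(t);ys,xs=np.where((P[...,2]>54)&(P[...,2]<66)&(P[...,0]<640)&(P[...,0]>480)&(abs(P[...,1])<110))
e=onplane(t,np.c_[xs,ys],62);print(len(e),e.min(0),e.max(0))
to(597,8.3,125,.012)
E
```

```text
685 [524.27861098 -84.02244911  62.        ] [633.89068148  99.29403989  62.        ]
shift [ 0.131  -0.2621 -0.0018] turn -0.012 yaw -0.0002 pos [ 465.9 -253.8  123.2] F [ 1.6 -0.1 -2.8]
```

View pics/w5.png

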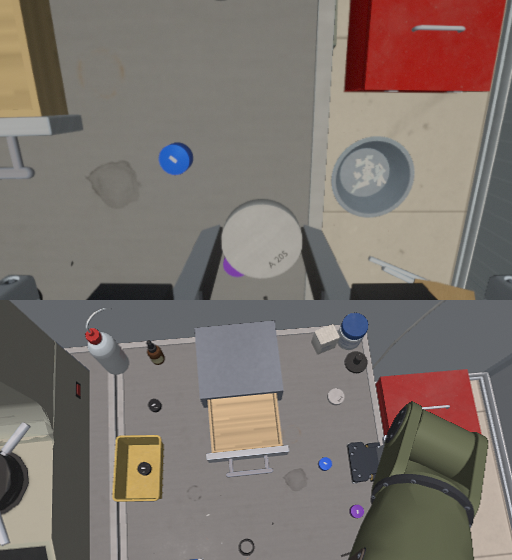

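The block is held flat at (262,240). The drawer stands open and empty, and the specimen is still in the bin. I carry the block over the drawer.

{"method": "move_arm", "body": {
  "moves": [
    [0.134,-0.262,0,-0.012],
    [0.134,-0.262,0,-0.012],
    [0.134,-0.262,0,-0.012],
    [0.134,-0.262,0,-0.012],
    [0.134,-0.262,0,-0.012],
    [0.134,-0.262,0,-0.012],
    [0.134,-0.262,0,-0.012],
    [0.134,-0.262,0,-0.012],
    [0.134,-0.262,0,-0.012],
    [0.134,-0.262,0,-0.012]
  ]
}}

```text
clock: 13.35
eef_pos: [600.2, 6.6, 124.1]
eef_rot: [3.142, 0.001, 0.01]
wrist_force: [-0.1, -0.6, -2.8]
finger_gap: 50.7
finger_force: 25.0
```

```bash
python3 - <<'E'
from h import *
to(600,8.3,27,.012)
E
```

```text
shift [-0.0001 -0.0017  0.0971] turn -0.002 yaw 0.0103 pos [600.2   6.6 124.1] F [-0.1 -0.6 -2.8]
```

{"method": "move_arm", "body": {
  "moves": [
    [0,-0.001,0.035,0],
    [0,-0.001,0.065,0],
    [0,-0.001,0.085,0],
    [0,-0.001,0.09,0],
    [0,-0.001,0.092,0],
    [0,-0.001,0.092,0],
    [0,-0.001,0.092,0]
  ]
}}

```text
clock: 14.05
eef_pos: [601.2, 8.6, 33.7]
eef_rot: [3.142, -0.002, 0.011]
wrist_force: [-0.0, -0.0, -1.4]
finger_gap: 51.1
finger_force: 25.0
```

{"method": "move_arm", "body": {
  "moves": [
    [0,0,0.001,0],
    [0,0,0.002,0],
    [0,0,0.003,0],
    [0,0,0.003,0]
  ]
}}

```text
clock: 14.45
eef_pos: [600.5, 8.9, 29.4]
eef_rot: [-3.142, 0.0, 0.012]
wrist_force: [-0.5, 0.2, -1.5]
finger_gap: 51.1
finger_force: 25.0
```

Not in contact yet, since the wrist still reads the block's weight. I lower it further in 1 mm steps.

{"method": "move_arm", "body": {
  "moves": [
    [0,0,0.001,0],
    [0,0,0.0015,0],
    [0,0,0.0015,0]
  ]
}}

```text
clock: 14.75
eef_pos: [600.6, 8.8, 27.9]
eef_rot: [-3.142, 0.0, 0.012]
wrist_force: [0.1, -0.5, -2.0]
finger_gap: 51.1
finger_force: 25.0
```

{"method": "move_arm", "body": {
  "moves": [
    [0,0,0.0005,0],
    [0,0,0.001,0],
    [0,0,0.001,0]
  ]
}}

```text
clock: 15.05
eef_pos: [600.6, 8.8, 27.0]
eef_rot: [3.142, -0.0, 0.012]
wrist_force: [0.2, 0.1, -1.7]
finger_gap: 51.0
finger_force: 25.0
```

{"method": "move_arm", "body": {
  "moves": [
    [0,0,0.0005,0],
    [0,0,0.001,0],
    [0,0,0.001,0]
  ]
}}

```text
clock: 15.35
eef_pos: [601.3, 8.8, 26.9]
eef_rot: [3.142, -0.002, 0.012]
wrist_force: [-0.6, 0.4, 6.7]
finger_gap: 51.3
finger_force: 25.0
```

{"method": "move_arm", "body": {
  "moves": [
    [0,0,0.0005,0],
    [0,0,0.001,0],
    [0,0,0.001,0]
  ]
}}

```text
clock: 15.65
eef_pos: [602.0, 8.8, 26.8]
eef_rot: [3.142, -0.004, 0.012]
wrist_force: [-0.0, 1.2, 11.6]
finger_gap: 51.1
finger_force: 25.0
```

Contact (12 N). I release and rise straight up.

{"method": "move_arm", "body": {
  "moves": [
    [0,0,-0.0015,0],
    [0,0,-0.0015,0],
    [0,0,-0.0015,0],
    [0,0,-0.0015,0],
    [0,0,-0.0015,0],
    [0,0,-0.02,0],
    [0,0,-0.06,0],
    [0,0,-0.1,0],
    [0,0,-0.11,0],
    [0,0,-0.11,0]
  ],
  "jaw": 0.07
}}

```text
clock: 16.65
eef_pos: [601.2, 8.8, 136.4]
eef_rot: [3.141, -0.003, 0.012]
wrist_force: [-0.9, -0.2, 0.5]
finger_gap: 70.1
finger_force: 0.0
```

```bash
python3 - <<'E'
from h import *
w=viewer.camera('wrist');cv2.imwrite('pics/w6.png',w['frame'])
P=cloud(w);m=np.zeros(P.shape[:2],bool);m[150:220,225:300]=1
m&=(P[...,2]>28)&(P[...,2]<45)&(np.hypot(P[...,0]-600,P[...,1]-8.3)<22);q=P[m]
A=np.c_[q[:,:2]-[600,8.3],np.ones(len(q))];print(len(q),np.linalg.lstsq(A,q[:,2],rcond=None)[0] if len(q)>9 else '')
to(475,4.8,135,.012+np.pi/2)
E
```

```text
1492 [ 4.60683697e-04 -1.25762746e-03  3.39784887e+01]
shift [-0.1255  0.0025 -0.0005] turn -1.571 yaw 0.0118 pos [600.4   8.8 134.5] F [ 0.2 -1.1 -0.1]
```

View pics/w6.png

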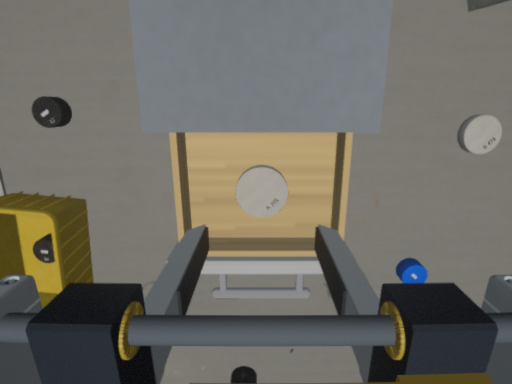

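The block lies flat (tilt about 0.1°, top at z 34) on the drawer floor at (262,191). Now I regrip the handle to shut the drawer.

{"method": "move_arm", "body": {
  "moves": [
    [-0.11,0.0025,0,-1.571],
    [-0.11,0.0025,0,-1.571],
    [-0.11,0.0025,0,-1.571],
    [-0.11,0.0025,0,-1.571],
    [-0.11,0.0025,0,-1.571],
    [-0.11,0.0025,0,-1.571],
    [-0.11,0.0025,0,-1.571],
    [-0.11,0.0025,0,-1.571],
    [-0.11,0.0025,0,-1.571],
    [-0.11,0.0025,0,-1.571],
    [-0.11,0.0025,0,-1.571],
    [-0.11,0.0025,0,-1.571]
  ],
  "jaw": 0.03
}}

```text
clock: 17.9
eef_pos: [489.8, 5.0, 133.2]
eef_rot: [-3.139, -0.0, 1.584]
wrist_force: [0.4, 0.0, -0.2]
finger_gap: 29.6
finger_force: 0.0
```

```bash
python3 - <<'E'
from h import *
w=viewer.camera('wrist');P=cloud(w)
m=(P[...,2]>36)&(P[...,2]<52)&(abs(P[...,1]-7)<33)&(abs(P[...,0]-491)<14);q=P[m]
print(len(q),q.min(0),q.max(0),np.median(q,0))
to(491,4.8,25,.012+np.pi/2)
E
```

```text
804 [485.56758279 -25.88424997  41.4230272 ] [496.95266931  39.70767087  48.44847258] [491.04689278   8.26091582  45.88628166]
shift [-0.0003  0.0013  0.1084] turn -0.002 yaw 1.581 pos [490.    5.1 133.4] F [ 0.8  0.8 -0.4]
```

{"method": "move_arm", "body": {
  "moves": [
    [0,0.001,0.04,0],
    [0,0.001,0.08,0],
    [0,0.001,0.102,0],
    [0,0.001,0.108,0],
    [0,0.001,0.108,0]
  ]
}}

```text
clock: 18.45
eef_pos: [491.2, 5.1, 26.3]
eef_rot: [-3.14, -0.0, 1.581]
wrist_force: [0.2, -0.1, -0.3]
finger_gap: 30.3
finger_force: 0.0
```

{"method": "move_arm", "body": {
  "moves": [
    [0,0,0,0],
    [0,0,0,0],
    [0,0,0,0],
    [0,0,0,0]
  ],
  "jaw": 0.004,
  "squeeze": 15
}}

```text
clock: 18.85
eef_pos: [492.2, 5.0, 27.9]
eef_rot: [3.14, 0.0, 1.583]
wrist_force: [-1.3, 0.3, 7.2]
finger_gap: 10.7
finger_force: 15.0
```

{"method": "move_arm", "body": {
  "moves": [
    [0,0.006,0,0],
    [0,0.016,0,0],
    [0,0.028,0,0],
    [0,0.04,0,0],
    [0,0.052,0,0],
    [0,0.064,0,0],
    [0,0.076,0,0],
    [0,0.088,0,0],
    [0,0.1,0,0],
    [0,0.108,0,0],
    [0,0.114,0,0],
    [0,0.116,0,0]
  ]
}}

```text
clock: 20.05
eef_pos: [608.6, 6.4, 27.9]
eef_rot: [3.14, 0.0, 1.583]
wrist_force: [-1.2, 0.6, 6.9]
finger_gap: 9.9
finger_force: 15.0
```

{"method": "move_arm", "body": {
  "moves": [
    [0,0.002,0,0],
    [0,0.004,0,0],
    [0,0.006,0,0],
    [0,0.006,0,0]
  ]
}}

```text
clock: 20.45
eef_pos: [614.4, 6.5, 27.9]
eef_rot: [3.14, 0.0, 1.583]
wrist_force: [0.5, -0.2, 6.1]
finger_gap: 10.2
finger_force: 15.0
```

Predicted shut is at about 614. I push a little further in small steps to feel the stop.

{"method": "move_arm", "body": {
  "moves": [
    [0,0.001,0,0],
    [0,0.002,0,0],
    [0,0.002,0,0]
  ]
}}

```text
clock: 20.75
eef_pos: [614.6, 6.5, 27.8]
eef_rot: [-3.139, 0.0, 1.583]
wrist_force: [-13.4, 0.2, 13.1]
finger_gap: 10.2
finger_force: 15.0
```

{"method": "move_arm", "body": {
  "moves": [
    [0,0.001,0,0],
    [0,0.002,0,0],
    [0,0.002,0,0]
  ]
}}

```text
clock: 21.05
eef_pos: [614.6, 6.5, 27.4]
eef_rot: [-3.134, 0.0, 1.583]
wrist_force: [-26.7, -0.6, 20.3]
finger_gap: 10.4
finger_force: 15.0
```

Stop reached, drawer shut. I ease off, release and rise.

{"method": "move_arm", "body": {
  "moves": [
    [0,-0.003,0,0],
    [0,-0.003,0,0]
  ]
}}

```text
clock: 21.25
eef_pos: [614.5, 6.5, 27.5]
eef_rot: [3.141, 0.0, 1.583]
wrist_force: [-5.8, -0.2, 5.9]
finger_gap: 10.4
finger_force: 15.0
```

{"method": "move_arm", "body": {
  "moves": [
    [0,0,0,0],
    [0,0,0,0],
    [0,0,0,0],
    [0,0,-0.04,0],
    [0,0,-0.09,0],
    [0,0,-0.12,0],
    [0,-0.05,-0.15,0],
    [0,-0.1,-0.15,0],
    [0,-0.15,-0.15,0],
    [0,-0.15,-0.15,0]
  ],
  "jaw": 0.03
}}

```text
clock: 22.25
eef_pos: [460.6, 4.9, 176.7]
eef_rot: [-3.14, -0.0, 1.583]
wrist_force: [0.9, -0.2, -0.4]
finger_gap: 30.0
finger_force: 0.0
```

```bash
python3 - <<'E'
from h import *
t=viewer.camera('top');s=viewer.camera('side');w=viewer.camera('wrist')
cv2.imwrite('pics/end.png',np.hstack([t['frame'][60:330,90:400],s['frame'][140:300,130:400].repeat(1,0) if 0 else cv2.resize(s['frame'][140:300,130:400],(455,270))]))
for c in (t,w):
    P=cloud(c);q=P[(P[...,2]>38)&(P[...,2]<50)&(abs(P[...,1]-7)<30)&(P[...,0]>600)&(P[...,0]<624)]
    print(len(q),np.median(q,0) if len(q) else '')
print(manip.read_state()['clock'])
E
```

```text
0 
592 [610.84886368   7.93092006  45.7360299 ]
22.4
```

View pics/end.png

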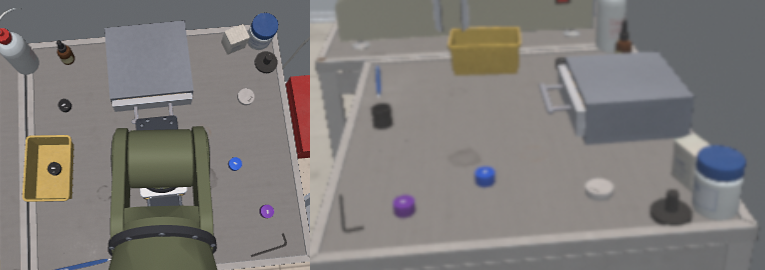

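The end view shows the drawer shut, the specimen in the bin at (54,169), and the bystanders in place. The handle reading of 610.8 mm is seen obliquely, so I confirm with a gentle push on the bar using shut fingers.

{"method": "move_arm", "body": {
  "moves": [
    [0,0.06,0,0],
    [0,0.11,0.04,0],
    [0,0.11,0.09,0],
    [0,0.11,0.135,0],
    [0,0.11,0.142,0],
    [0,0.11,0.142,0]
  ],
  "jaw": 0
}}

```text
clock: 23.0
eef_pos: [574.2, 6.1, 31.2]
eef_rot: [-3.136, -0.0, 1.583]
wrist_force: [0.8, 0.2, -0.2]
finger_gap: 0.4
finger_force: 0.0
```

{"method": "move_arm", "body": {
  "moves": [
    [0,0.006,0,0],
    [0,0.012,0,0],
    [0,0.016,0,0],
    [0,0.02,0,0],
    [0,0.022,0,0],
    [0,0.022,0,0]
  ]
}}

```text
clock: 23.6
eef_pos: [596.9, 6.3, 35.2]
eef_rot: [3.141, 0.0, 1.583]
wrist_force: [0.4, 0.2, -0.1]
finger_gap: 0.5
finger_force: 0.0
```

{"method": "move_arm", "body": {
  "moves": [
    [0,0.001,0,0],
    [0,0.002,0,0],
    [0,0.003,0,0],
    [0,0.003,0,0]
  ]
}}

```text
clock: 24.0
eef_pos: [597.9, 6.3, 34.7]
eef_rot: [-3.137, -0.0, 1.583]
wrist_force: [-12.8, -0.5, 6.7]
finger_gap: 0.2
finger_force: 7.5
```

{"method": "move_arm", "body": {
  "moves": [
    [0,0.001,0,0],
    [0,0.002,0,0],
    [0,0.002,0,0]
  ]
}}

```text
clock: 24.3
eef_pos: [598.2, 6.3, 34.5]
eef_rot: [-3.132, -0.0, 1.583]
wrist_force: [-27.2, -1.4, 15.6]
finger_gap: 0.5
finger_force: 15.4
```

Hard stop again, so the drawer is fully shut. I back off and hand in.

{"method": "move_arm", "body": {
  "moves": [
    [0,-0.02,0,0],
    [0,-0.05,-0.02,0],
    [0,-0.09,-0.06,0],
    [0,-0.13,-0.1,0],
    [0,-0.13,-0.15,0],
    [0,-0.13,-0.15,0],
    [0,-0.13,-0.15,0]
  ]
}}

```text
clock: 25.0
eef_pos: [472.4, 4.7, 186.7]
eef_rot: [3.137, 0.0, 1.583]
wrist_force: [0.2, -0.9, -0.3]
finger_gap: 0.5
finger_force: 0.0
```

```bash
python3 -c "
from cell import manip
print(manip.sign_off())"
```

```text
the job is handed in; nothing more can be done
None
```

I handed the job in at about 25 s: the specimen is in the bin, the large block was set down flat in the drawer, the drawer is shut against its stop, and the small block and other specimen were not touched.

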